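# Pull the tapped die plug with the screw-in puller

### The job

Pull the die plug out of the arrow-building die block: take the T-handled puller from its wooden stand, screw it clockwise into the threaded hole of the tapped plug until its collar is down on the plug, and draw the plug straight up out of its well. Stand the plug upright in the grey tray with the puller still in it and gently let go, without dropping it; leave the solid blank plug and the other things on the bench where they are.

Things in the scene. Friction and masses are not known exactly. Their poses are not given: they have to be found in the camera images.
- puller: Steel puller, upright in the wooden stand, 119 mm tall, 0.12 kg: tapered nose (6 mm high), shank 12 mm in diameter, cross pin, collar and black T-handle. Origin: tip of the nose, on the axis; z points up the shank. It hangs by its collar; lift it at least 55 mm straight up to free it from the stand.
- puller_handle (a point): Centre of the puller's T-handle bar, 108 mm above its tip. The bar is 60 mm long along x, 12 mm thick along y, 22 mm tall along z (axes as the puller's), with 47.5 mm between its underside and the collar.
- puller_pin (a point): Centre of the puller's cross pin, 19 mm above the tip: 5 mm in diameter, 23 mm long, through the shank along the puller's x, both ends standing out. The pin is what engages the plug's thread.
- puller_collar (a point): Centre of the underside of the puller's collar, 45.5 mm above the tip; the collar is 31 mm in diameter, 4 mm thick, and lands on the plug's top when the puller is fully in.
- plug: Tapped steel die plug, 46 mm square, 54 mm tall, about 0.22 kg. Origin: centre of its underside, z up. It sits in one of the block's two square wells (1 mm clearance a side), top flush with the block, so it cannot be gripped. Two hidden spring jaws hold it by friction: it takes roughly 8 to 20 N to pull, and is free of the jaws about 27 mm up.
- plug_mouth (a point): Centre of the mouth of the plug's blind threaded hole, level with its top face, z up. The hole is 26 mm in diameter and 48 mm deep; its thread leaves a core 13.8 mm wide for the 12 mm shank, so a puller let go part-way in leans a few degrees.
- plug_thread (a point): Top of the thread, on the hole's axis, 4 mm below the top face. Coarse right-hand thread, two starts of two thirds of a turn each, ribs 3.5 mm thick, together covering the whole circle. At first touch the pin's underside rests on a rib 4 to 15 mm below the top face, depending on the angle; where the ribs start is not told and must be felt.
- die_block: Fixed aluminium block, 90 mm (its x) by 180 mm (its y) by 62 mm tall, with two square wells 54 mm deep centred 43 mm either side of its middle along y. Origin at the centre of its underside.
- blank: Solid steel blank plug of the same 46 x 46 x 54 mm, without a hole, in the other well. Origin at the centre of its underside. Leave it.
- stand: Fixed wooden stand 70 x 50 x 55 mm with a slot-shaped through hole 26 x 15 mm that holds the puller. Origin at the centre of its underside.
- tray: Fixed grey plastic tray, 150 mm square outside, 22 mm tall, walls and floor 4 mm thick, open on top. Origin at the centre of its underside.
- glue: Bystander: blue glue bottle, 36 mm diameter, 100 mm tall, standing.
- jar: Bystander: clear jar, 52 mm diameter, 50 mm tall.
- driver: Bystander: screwdriver lying on the mat near the robot.
- point: Bystander: steel arrow point, 14 mm diameter, 34 mm tall, standing on its base.
- weight: Bystander: dark steel stabiliser weight, 32 mm diameter, 27 mm tall.
- spacer: Bystander: aluminium ring, 36 mm diameter, 8 mm tall.
- wax: Bystander: white block of string wax, 50 x 30 x 18 mm.
- thread_end (a point): Lower end of the thread, on the hole's axis, 22 mm below the plug's top face. Pressed lightly and turned clockwise (seen from above) the puller sinks 22 mm a turn with about 2 mm axial play; anticlockwise unscrews it. After 0.2 to 0.75 turn (less the deeper it first touched) the pin is below the ribs: it drops the last few mm, turns freely, is caught (up to 16 mm of slack), and the collar rests on the plug.
Mind the look-alikes: they are no part of the job. Leave any green or orange look-alike of the die_block alone.

How it is judged:
By the outcome, as a careful person would: the job done as asked, in the order asked, and still so for the second after the job is handed in, with the robot touching nothing.
It also fails if it takes over 72 s, if anything falls off the work surface, if the arm or the gripper's body presses on something with over 40 N, if the wrist force passes 120 N, or if a joint passes its speed limit or range.

### The arm

A 6-joint arm with a two-finger parallel gripper is mounted at the origin on the work surface. World frame = base frame: x ahead of the robot, y to its left, z up, the work surface at z = 0. Lengths are in m, angles in degrees, forces in N, time in s.
With the tool pointing down it reaches from about 0.35 to 0.95 m from the base axis. Payload 17.4 kg.
Tool frame: the origin (TCP) lies at the very end of the fingers, on their centre line; the grasp point (between the pads) lies 19 mm behind it; z points along the fingers, y is the line along which they close (so a half turn about z gives the same grasp; the last joint's range is limited). The gripper opens to 93 mm and grips with 3 to 60 N. Pads are 15 mm wide; open, the fingers measure 128 mm over their backs; the gripper's body (75 mm by 188 mm) begins 65 mm behind the grasp point.
Start: joints at [-71.837, 6.646, 82.598, -0, 90.757, -2.166], TCP at [0.234, -0.633, 0.189] pointing down, gripper open.
Joint ranges: [-162.19, 162.19], [-47.58, 125.68], [4.15, 143.07], [-65.23, 245.23], [0.69, 171.88], [-170.13, 170.13]. Speed limits (degrees/s): [108.29, 108.29, 127.2, 180, 180, 180].

### API

Orientations are given as a 3x3 rotation matrix whose columns are the frame's x, y, z axes.
In Python, from station import robot, vision gives the robot as it stands. The module is installed in compiled form; this text tells all that it offers.
- The arm moves only by the tool apply_moves, never from a script. Its argument "plan" is a list of rows, each a list of 3 entries, a list of its own where there are three numbers: the turn, a rotation vector about the tool's x, y, z in rad, then the shift along the tool's x, y, z in mm, then the finger opening in mm, from 0 to 93. A call has 1 to 10 rows; each row shifts and turns the commanded pose from where the row before left it, along the tool's axes as they then stand; what a row does not reach is not made up. A row lasts 1/12 s, in which the tool goes at most 41.7 mm and 7.16 degrees, less where a joint would pass 70% of its speed; a pose out of reach is approached as far as the arm can. A call is refused whole if a number of a shift passes 41.7 or a number of a turn 0.125, either way. A call with a gripper value outside its range is refused whole. The fingers move at their own pace and stop on an object; the grip force is fixed at half the most. Time passes only in rows, so rows that do not move let the fingers close. It gives the time, the measured TCP pose, the force, the opening and the grip force at its end, in the units of the state.
- robot.sense(): the state, without advancing time (a new reading comes with each control period).
- vision.snapshot(name): name is "side" or "top" or "wrist"; returns a dict with "img" (400x640x3 uint8, red, green, blue), "camera_matrix" (3x3 intrinsics, pixels), "distortion" ([k1, k2, p1, p2, k3] as OpenCV has them; the pictures are not rectified), "cam_to_world" (4x4, takes a point from camera to world coordinates); the wrist camera has in their place "mount" (4x4, takes a point from camera to tool coordinates, whose origin is the TCP and whose axes are the flange's). Camera axes: x right, y down, z forward; pixel columns grow to the right and rows downward; lengths in m; the calibration is good to about 2 mm. A picture is of the moment at which its call begins: read the wrist's pose just before it. There is no depth.
- robot.job_done(): hands the job in; it is judged then, once.
The state is a dict: "clock": time; "joint_positions": joint angles; "qvel": joint speeds; "effort": joint torques, N m; "tcp_pos": TCP position; "orientation": TCP orientation; "force": force on the tool from outside, world axes, zero at the start; "torque": the same for the moment, N m; "width": finger opening in m; "grasp_force": force on a finger pad.
Only numpy, scipy, OpenCV 4.12 (cv2) and the standard library are available. Lean on these libraries where they do the work, as an engineer would, in place of code of your own. Each camera call takes 0.05 s, during which the arm holds its last target. There are 200 camera calls.

## Working session

There is one attempt and no reset: what is moved stays moved. The work goes in short steps, Python scripts to look and compute and a tool call to move; the robot and the scene stay as the last step left them, time stands still between calls to the robot, and variables do not carry over. Pictures are saved under pics/ and viewed, at most 10 in all, crops included, and the job is handed in when it is done.

Besides the shell and the picture viewer there is one more tool, called after "Call:" as a command line: name --argument value ..., lists and objects as JSON in quotes. apply_moves: Moves the arm, as the interface text tells. Its arguments: {"type":"object","properties":{"plan":{"type":"array","items":{"type":"array"}}},"required":["plan"]}

```bash
mkdir -p pics; python3 - <<'E'
from station import robot, vision
import cv2,numpy as np
s=robot.sense();print(s)
for n in("top","side"):
    d=vision.snapshot(n);cv2.imwrite(f"pics/{n}0.png",d["img"][:,:,::-1]);print(n,d["camera_matrix"],d["distortion"],d["cam_to_world"])
d=vision.snapshot("wrist");cv2.imwrite("pics/wrist0.png",d["img"][:,:,::-1]);print(d["camera_matrix"],d["distortion"],d["mount"])
E
```

```text
{'clock': 0.0, 'joint_positions': array([-7.18389464e+01,  6.67573472e+00,  8.26374531e+01,  1.96910696e-04,
        9.07573693e+01, -2.16621586e+00]), 'qvel': array([-0.03282357, -0.04320208,  0.01362157, -0.05639077,  0.05124236,
       -0.07047686]), 'effort': array([-1.97931222e-03, -7.21273255e+01, -6.22607589e+01,  7.78222620e-02,
        2.37239536e-02, -1.16351089e-04]), 'tcp_pos': array([ 0.23439088, -0.63272457,  0.18776776]), 'orientation': array([[ 9.37723702e-01,  3.47381799e-01, -3.80565281e-04],
       [ 3.47382004e-01, -9.37722972e-01,  1.17117834e-03],
       [ 4.99812328e-05, -1.23044322e-03, -9.99999242e-01]]), 'force': array([ 0.6668762,  0.2899086, -0.4677994]), 'torque': array([-0.02283194, -0.03991339,  0.03022261]), 'grasp_force': 0.0, 'width': 0.09286326471822651}
top [[393.48986564   0.         321.54468981]
 [  0.         393.48986564 202.2219384 ]
 [  0.           0.           1.        ]] [0.01097336 0.         0.         0.         0.        ] [[ 0.00119357 -0.99664556  0.08183033  0.3911527 ]
 [-0.99962104 -0.00343962 -0.0273121  -0.01011957]
 [ 0.02750
[... 249 characters left out ...]
  0.          0.          0.        ] [[-0.83082634 -0.37299911  0.41303663 -0.07296173]
 [-0.55651555  0.56248469 -0.61147479  0.79906404]
 [-0.00424723 -0.73789066 -0.6749069   0.97129183]
 [ 0.          0.          0.          1.        ]]
[[286.51755883   0.         317.20123435]
 [  0.         286.51755883 201.22524449]
 [  0.           0.           1.        ]] [-0.04562197  0.          0.          0.          0.        ] [[ 4.60713657e-04 -9.64398794e-01 -2.64451800e-01  7.42655353e-02]
 [ 9.99999893e-01  4.34010003e-04  1.59404795e-04  4.74421982e-04]
 [-3.89550650e-05 -2.64451845e-01  9.64398891e-01 -1.96276068e-01]
 [ 0.00000000e+00  0.00000000e+00  0.00000000e+00  1.00000000e+00]]
```

View pics/top0.png

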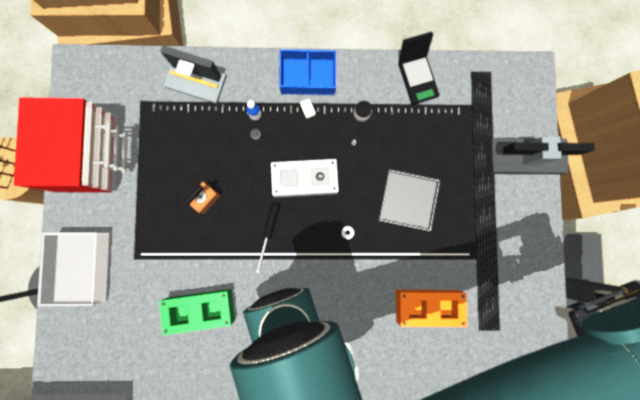

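View pics/side0.png

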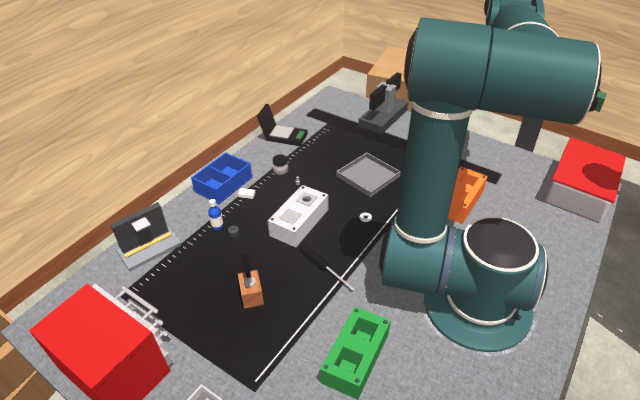

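```bash
cat > h.py <<'E'
import numpy as np,cv2
from station import robot,vision
def ray(d,uv,T=None):
    T=d["cam_to_world"] if T is None else T
    p=cv2.undistortPoints(np.array([[uv]],float),d["camera_matrix"],d["distortion"])[0,0]
    v=T[:3,:3]@[p[0],p[1],1]; return T[:3,3],v/np.linalg.norm(v)
def plane(r,z): o,v=r; return o+v*(z-o[2])/v[2]
def tri(rs):
    A=sum(np.eye(3)-np.outer(v,v) for o,v in rs);b=sum((np.eye(3)-np.outer(v,v))@o for o,v in rs)
    x=np.linalg.solve(A,b);return x,[np.linalg.norm(np.cross(x-o,v)) for o,v in rs]
def wrist():
    s=robot.sense();d=vision.snapshot("wrist");T=np.eye(4);T[:3,:3]=s["orientation"];T[:3,3]=s["tcp_pos"]
    d["cam_to_world"]=T@d["mount"];return s,d
def crop(im,x,y,w,h,k): return cv2.resize(im[y:y+h,x:x+w],None,fx=k,fy=k,interpolation=cv2.INTER_CUBIC)
E
python3 - <<'E'
import cv2,numpy as np
from h import crop
t=cv2.imread("pics/top0.png");s=cv2.imread("pics/side0.png")
a=np.hstack([crop(t,180,170,50,50,6),crop(t,260,145,83,50,6)])
b=np.hstack([crop(s,225,240,50,70,4.2857*1) ,crop(s,260,175,80,70,4.2857)])
w=max(a.shape[1],b.shape[1]);p=lambda i:np.pad(i,((0,0),(0,w-i.shape[1]),(0,0)))
o=np.vstack([p(a),p(b)]);print(o.shape);cv2.imwrite("pics/c0.png",o)
E
```

```text
(600, 798, 3)
```

View pics/c0.png

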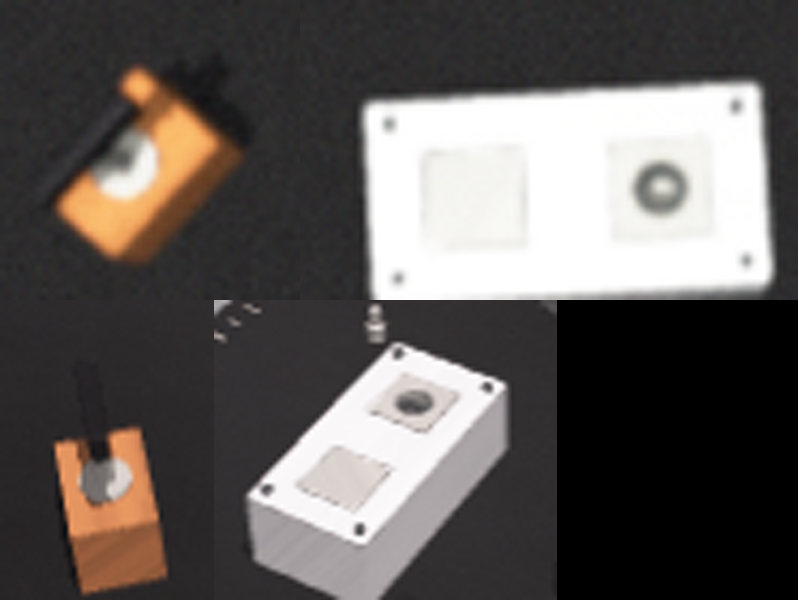

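The crop shows the silver block with its tapped plug (top crop 660,187), the blank (475,195), and the puller in the wooden stand (collar at 127,163, black bar 125,85 to 45,200). What could be mistaken for these in the top view: the green block (197,311), the orange block (432,308), the blank (290,177) and the screwdriver (268,235). I choose the silver block's holed plug and the puller in the stand.

```bash
python3 - <<'E'
from h import *
t=vision.snapshot("top");s=vision.snapshot("side")
T=lambda x,y:(180+x/6,170+y/6) if x<300 else (260+(x-300)/6,145+y/6)
S=lambda x,y:(225+x/4.2857,240+(y-300)/4.2857) if x<214 else (260+(x-214)/4.2857,175+(y-300)/4.2857)
np.set_printoptions(precision=4,suppress=True)
for n,a,b in [("hole",(660,187),(414,402)),("blank",(474,196),(347,477)),("m1",(736,105),(398,354)),("m2",(746,260),(487,387)),("m3",(389,123),(267,489)),("m4",(398,277),(360,529)),("collar",(127,163),(106,480)),("handle",(88,140),(91,405))]:
    x,e=tri([ray(t,T(*a)),ray(s,S(*b))]);print(n,x,np.round(e,4))
for n,a in [("bar1",(125,85)),("bar2",(45,200))]:print(n,plane(ray(t,T(*a)),.12))
# tray outline by rim colour at z=.022
im=t["img"].astype(int);m=((im.max(2)-im.min(2)<25)&(im.min(2)>100)).astype(np.uint8);m[:,:370]=0;m[:,450:]=0;m[:160]=0;m[240:]=0
c=max(cv2.findContours(m,0,2)[0],key=cv2.contourArea);r=cv2.minAreaRect(c);print(r);bx=cv2.boxPoints(r)
P=[plane(ray(t,q),.022) for q in bx];print(np.array(P),np.mean(P,0),[np.linalg.norm(P[i]-P[i-1]) for i in range(4)])
E
```

```text
hole [ 0.5522 -0.0357  0.0573] [0.0005 0.0005]
blank [0.5467 0.0497 0.0571] [0.0014 0.0014]
m1 [ 0.5908 -0.0708  0.0577] [0.0004 0.0004]
m2 [ 0.5185 -0.0753  0.0584] [0.0002 0.0002]
m3 [0.5809 0.0894 0.0597] [0.0005 0.0005]
m4 [0.5095 0.0845 0.0583] [0.0007 0.0007]
collar [0.4931 0.2914 0.0516] [0.0003 0.0003]
handle [0.4965 0.2904 0.1147] [0.001 0.001]
bar1 [0.5207 0.2743 0.12  ]
bar2 [0.4708 0.3069 0.12  ]
((409.5000305175781, 200.00001525878906), (53.539703369140625, 53.14747619628906), 11.309932708740234)
[[ 0.4304 -0.2019  0.022 ]
 [ 0.5806 -0.2337  0.022 ]
 [ 0.5508 -0.3855  0.022 ]
 [ 0.4008 -0.3519  0.022 ]] [ 0.4906 -0.2932  0.022 ] [np.float64(0.15289779859826802), np.float64(0.15359662837492102), np.float64(0.15467272417198794), np.float64(0.15376199814803532)]
```

Call:
apply_moves --plan '[[[0,0,0],[18.8,-25.9,0],93],[[0,0,0],[18.8,-25.9,0],93],[[0,0,0],[18.8,-25.9,0],93],[[0,0,0],[18.8,-25.9,0],93],[[0,0,0],[18.8,-25.9,0],93],[[0,0,0],[18.8,-25.9,0],93],[[0,0,0],[18.8,-25.9,0],93],[[0,0,0],[18.8,-25.9,0],93],[[0,0,0],[18.8,-25.9,0],93],[[0,0,0],[18.8,-25.9,0],93]]'

```text
clock: 1.08
tcp_pos: [0.3208, -0.3233, 0.1885]
orientation: [[0.938, 0.347, 0.0], [0.347, -0.938, -0.0], [0.0, 0.0, -1.0]]
force: [1.0, 0.2, -0.1]
width: 0.0931
grasp_force: 0.0
```

Call:
apply_moves --plan '[[[0,0,0],[18.8,-25.9,0],93],[[0,0,0],[18.8,-25.9,0],93],[[0,0,0],[18.8,-25.9,0],93],[[0,0,0],[18.8,-25.9,0],93],[[0,0,0],[18.8,-25.9,0],93],[[0,0,0],[18.8,-25.9,0],93],[[0,0,0],[18.8,-25.9,0],93],[[0,0,0],[18.8,-25.9,0],93],[[0,0,0],[18.8,-25.9,0],93],[[0,0,0],[18.8,-25.9,0],93]]'

```text
clock: 1.92
tcp_pos: [0.4071, -0.015, 0.1887]
orientation: [[0.938, 0.347, 0.001], [0.347, -0.938, -0.0], [0.001, 0.0, -1.0]]
force: [0.9, -0.6, 0.4]
width: 0.0928
grasp_force: 0.0
```

Call:
apply_moves --plan '[[[0,0,0],[18.8,-25.9,0],93],[[0,0,0],[18.8,-25.9,0],93],[[0,0,0],[18.8,-25.9,0],93],[[0,0,0],[18.8,-25.9,0],93],[[0,0,0],[18.8,-25.9,0],93],[[0,0,0],[18.8,-25.9,0],93],[[0,0,0],[18.8,-25.9,0],93],[[0,0,0],[18.8,-25.9,0],93],[[0,0,0],[18.8,-25.9,0],93],[[0,0,0],[18.8,-25.9,0],93]]'

```text
clock: 2.75
tcp_pos: [0.4935, 0.2933, 0.1885]
orientation: [[0.938, 0.348, 0.0], [0.348, -0.938, 0.0], [0.0, 0.0, -1.0]]
force: [-0.4, 0.4, -0.2]
width: 0.093
grasp_force: 0.0
```

Call:
apply_moves --plan '[[[0,0,-0.123],[0,0,0],93],[[0,0,-0.123],[0,0,0],93],[[0,0,-0.123],[0,0,0],93],[[0,0,-0.123],[0,0,0],93],[[0,0,-0.123],[0,0,0],93],[[0,0,-0.123],[0,0,0],93],[[0,0,-0.123],[0,0,0],93],[[0,0,-0.123],[0,0,0],93],[[0,0,-0.123],[0,0,0],93]]'

```text
clock: 3.5
tcp_pos: [0.4934, 0.2915, 0.1885]
orientation: [[0.103, 0.995, -0.0], [0.995, -0.103, -0.0], [-0.0, -0.0, -1.0]]
force: [0.7, -0.6, 0.9]
width: 0.093
grasp_force: 0.0
```

Call:
apply_moves --plan '[[[0,0,-0.123],[0,0,0],93],[[0,0,-0.123],[0,0,0],93],[[0,0,-0.123],[0,0,0],93],[[0,0,-0.123],[0,0,0],93],[[0,0,-0.123],[0,0,0],93],[[0,0,-0.123],[0,0,0],93],[[0,0,-0.123],[0,0,0],93],[[0,0,-0.123],[0,0,0],93],[[0,0,-0.123],[0,0,0],93],[[0,0,0],[0,0,0],93]]'

```text
clock: 4.33
tcp_pos: [0.4934, 0.2915, 0.1885]
orientation: [[-0.844, 0.537, -0.0], [0.537, 0.844, -0.0], [0.0, -0.0, -1.0]]
force: [0.4, -0.8, 0.4]
width: 0.093
grasp_force: 0.0
```

```bash
python3 - <<'E'
from h import *
s,d=wrist();print(s["tcp_pos"],s["orientation"],s["joint_positions"],s["force"])
cv2.imwrite("pics/w1.png",d["img"][:,:,::-1])
def pr(p):
    T=np.linalg.inv(d["cam_to_world"]);q=cv2.projectPoints(np.array([p],float),cv2.Rodrigues(T[:3,:3])[0],T[:3,3],d["camera_matrix"],d["distortion"])[0];return q.ravel()
print(pr([.4955,.291,.1175]),pr([.494,.291,.055]),pr(s["tcp_pos"]))
E
```

```text
[0.49339248 0.29154617 0.18848154] [[-8.43827400e-01  5.36614677e-01 -8.93903894e-05]
 [ 5.36614680e-01  8.43827402e-01 -1.75737235e-05]
 [ 6.59997421e-05 -6.27973847e-05 -9.99999996e-01]] [ 2.80277659e+01 -6.08116152e+00  9.53773740e+01  1.51798519e-03
  9.07087816e+01 -2.95187340e+01] [ 0.39060701 -0.84884381  0.44257507]
[317.36491434 202.31719095] [316.64331192 187.02628439] [316.51720084 225.77144251]
```

View pics/w1.png

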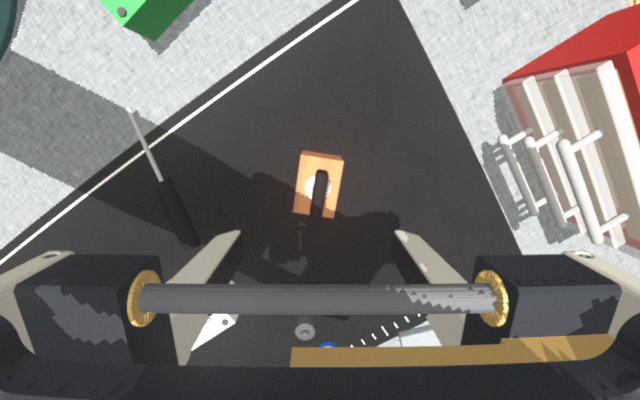

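```bash
python3 - <<'E'
from h import *
np.set_printoptions(precision=4,suppress=True)
s,d=wrist();im=d["img"]
h=cv2.cvtColor(im,cv2.COLOR_RGB2HSV);m=((h[...,0]<20)&(h[...,1]>110)&(h[...,2]>90)).astype(np.uint8);m[:,:270]=0;m[:,370:]=0;m[:140]=0;m[240:]=0
c=np.vstack([q for q in cv2.findContours(m,0,2)[0]]);r=cv2.minAreaRect(c);bx=cv2.boxPoints(r);P=np.array([plane(ray(d,q),.055) for q in bx]);print(r,P,P.mean(0))
for i in range(4):
    e=P[i]-P[i-1];print(np.linalg.norm(e),np.degrees(np.arctan2(e[1],e[0])))
g=cv2.cvtColor(im,cv2.COLOR_RGB2GRAY)
for v in range(166,236,4):print(v,g[v,300:342:1].tolist())
cv2.imwrite("pics/w1c.png",crop(im[:,:,::-1],280,140,90,110,5))
E
```

```text
((317.699951171875, 184.0999755859375), (44.12346267700195, 62.79108428955078), 8.130102157592773) [[0.5034 0.2487 0.055 ]
 [0.4475 0.2989 0.055 ]
 [0.4806 0.337  0.055 ]
 [0.5388 0.2887 0.055 ]] [0.4926 0.2933 0.055 ]
0.05343305137813146 -131.4468309672311
0.07514853619095203 138.02438899229548
0.05044283642109975 49.038176285110495
0.07560727360646675 -39.704749157664125
166 [212, 213, 211, 212, 214, 216, 220, 221, 222, 225, 224, 226, 226, 226, 226, 225, 225, 223, 223, 220, 220, 220, 218, 219, 216, 215, 215, 215, 215, 217, 219, 221, 223, 223, 223, 223, 223, 224, 223, 224, 223, 220]
170 [213, 213, 218, 222, 222, 222, 221, 224, 225, 224, 226, 225, 226, 226, 224, 211, 161, 95, 66, 68, 74, 77, 80, 94, 108, 130, 176, 201, 216, 218, 221, 223, 223, 223, 223, 223, 223, 225, 223, 225, 222, 203]
174 [213, 216, 222, 222, 223, 224, 223, 223, 223, 225, 225, 225, 223, 220, 207, 154, 75, 67, 73, 73, 71, 71, 70, 72, 66, 66, 67, 106, 177, 216, 220, 222, 222, 224, 222, 223, 224, 224, 222, 222, 212, 172]
178 [216, 218, 222, 223, 224, 223, 223, 225, 238, 248, 252, 253, 253, 253, 234, 107, 67, 75, 81, 
[... 2050 characters left out ...]
 53, 52]
222 [56, 64, 55, 53, 53, 54, 51, 47, 43, 46, 45, 43, 48, 48, 49, 48, 50, 46, 44, 47, 48, 49, 51, 49, 53, 53, 50, 51, 52, 50, 52, 50, 53, 50, 50, 49, 48, 47, 53, 49, 54, 53]
226 [51, 52, 52, 48, 51, 50, 50, 46, 45, 43, 49, 41, 49, 47, 44, 49, 45, 46, 47, 44, 45, 51, 49, 53, 51, 56, 54, 52, 54, 49, 51, 49, 49, 49, 49, 50, 51, 50, 53, 48, 49, 48]
230 [51, 49, 51, 47, 49, 51, 49, 46, 42, 45, 43, 46, 48, 47, 50, 46, 43, 42, 43, 45, 49, 47, 49, 49, 48, 47, 51, 50, 53, 47, 50, 51, 51, 50, 51, 47, 52, 49, 47, 52, 48, 51]
234 [68, 60, 52, 49, 47, 46, 46, 50, 47, 49, 51, 47, 47, 50, 50, 48, 44, 46, 50, 44, 46, 47, 50, 46, 45, 52, 52, 54, 51, 49, 49, 49, 51, 51, 47, 52, 48, 48, 48, 47, 49, 50]
```

View pics/w1c.png

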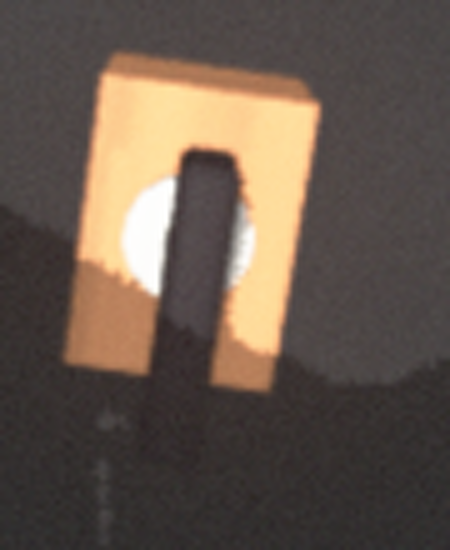

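```bash
python3 - <<'E'
from h import *
np.set_printoptions(precision=4,suppress=True)
s,d=wrist()
a,b,e1,e2=[plane(ray(d,q),.1285) for q in [(321.2,174),(316.2,210),(322,170.3),(314.2,231)]]
print(a,b,np.degrees(np.arctan2(*(a-b)[1::-1])),e1,e2,(e1+e2)/2,np.linalg.norm(e1-e2));print("collar",plane(ray(d,(317.8,187.2)),.059))
t=vision.snapshot("top");g=vision.snapshot("side")
x=tri([ray(d,(317.8,187.2)),ray(g,(249.7,282))]);print(x)
R=s["orientation"]
for p in((e1+e2)/2,plane(ray(d,(317.8,187.2)),.059)):print(R.T@(p-s["tcp_pos"]))
E
```

```text
[0.4726 0.3101 0.1285] [0.4986 0.2877 0.1285] 139.33641331438778 [0.4701 0.3125 0.1285] [0.5152 0.2746 0.1285] [0.4926 0.2935 0.1285] 0.058856068892703256
collar [0.4942 0.2925 0.059 ]
(array([0.4953, 0.2906, 0.0489]), [np.float64(0.0010650081132298195), np.float64(0.0010650081132298952)])
[0.0017 0.0013 0.06  ]
[-0.0001  0.0012  0.1295]
```

The crop shows the bar from (322,171) to (314,231) and the collar at (318,187). The bar heads 139° and is 59 mm long (60 mm given), centred near (0.493, 0.293), so the heights agree.

Call:
apply_moves --plan '[[[0,0,0.0715],[0,1.2,0],93],[[0,0,0.0715],[0,0,0],93],[[0,0,0],[0,0,20],93],[[0,0,0],[0,0,20],93],[[0,0,0],[0,0,20],93],[[0,0,0],[0,0,15],93],[[0,0,0],[0,0,10],93],[[0,0,0],[0,0,5],93],[[0,0,0],[0,0,0],40],[[0,0,0],[0,0,0],20]]'

```text
clock: 5.42
tcp_pos: [0.4943, 0.2927, 0.0993]
orientation: [[-0.754, 0.657, 0.001], [0.657, 0.754, 0.0], [-0.0, 0.001, -1.0]]
force: [-0.1, -0.4, 0.2]
width: 0.0841
grasp_force: 0.0
```

Call:
apply_moves --plan '[[[0,0,0],[0,0,0],10],[[0,0,0],[0,0,0],0],[[0,0,0],[0,0,0],0],[[0,0,0],[0,0,0],0],[[0,0,0],[0,0,0],0],[[0,0,0],[0,0,0],0]]'

```text
clock: 5.92
tcp_pos: [0.4941, 0.2926, 0.0986]
orientation: [[-0.755, 0.656, 0.0], [0.656, 0.755, 0.0], [-0.0, 0.0, -1.0]]
force: [0.4, 0.1, -0.2]
width: 0.0443
grasp_force: 0.0
```

Call:
apply_moves --plan '[[[0,0,0],[0,0,0],0],[[0,0,0],[0,0,0],0],[[0,0,0],[0,0,0],0],[[0,0,0],[0,0,0],0],[[0,0,0],[0,0,0],0],[[0,0,0],[0,0,0],0],[[0,0,0],[0,0,0],0]]'

```text
clock: 6.5
tcp_pos: [0.4943, 0.2926, 0.0993]
orientation: [[-0.755, 0.656, 0.001], [0.656, 0.755, 0.0], [-0.0, 0.0, -1.0]]
force: [-1.8, -2.6, 7.2]
width: 0.0011
grasp_force: 3.6
```

```bash
python3 - <<'E'
from h import *
print(robot.sense())
d=vision.snapshot("side");t=vision.snapshot("top");w=vision.snapshot("wrist")
a=crop(d["img"],200,220,100,100,4);b=crop(t["img"],170,160,100,100,4);c=crop(w["img"],220,120,200,100,4)[:200]
c=cv2.resize(w["img"][110:310,120:520],(800,400))[:200] if 0 else cv2.resize(w["img"],(320,200))
o=np.vstack([np.hstack([a,b]),np.hstack([cv2.resize(w["img"][100:350,120:520],(320,200)),np.zeros((200,480,3),np.uint8)])])
cv2.imwrite("pics/g1.png",o[:,:,::-1])
E
```

```text
{'clock': 6.5, 'joint_positions': array([ 2.80843742e+01, -3.73986704e+00,  1.01509780e+02, -1.36374440e-02,
        8.21945451e+01, -2.09021364e+01]), 'qvel': array([-0.06569628, -0.06329145,  0.0487421 , -0.12540154,  0.07841562,
       -0.0869723 ]), 'effort': array([ 6.70227706e-01, -5.04922271e+01, -5.74224365e+01,  4.70180176e-01,
       -1.03622474e+00,  3.29081049e-04]), 'tcp_pos': array([0.49428943, 0.2925671 , 0.09934983]), 'orientation': array([[-7.54576119e-01,  6.56212196e-01,  6.58305938e-04],
       [ 6.56212378e-01,  7.54576244e-01,  8.39875913e-05],
       [-4.41628340e-04,  4.95363536e-04, -9.99999780e-01]]), 'force': array([-1.76744595, -2.64028256,  7.20890576]), 'torque': array([-0.53370759,  0.24685129, -0.00749175]), 'grasp_force': 3.594215410792898, 'width': 0.0011257519178677774}
```

View pics/g1.png

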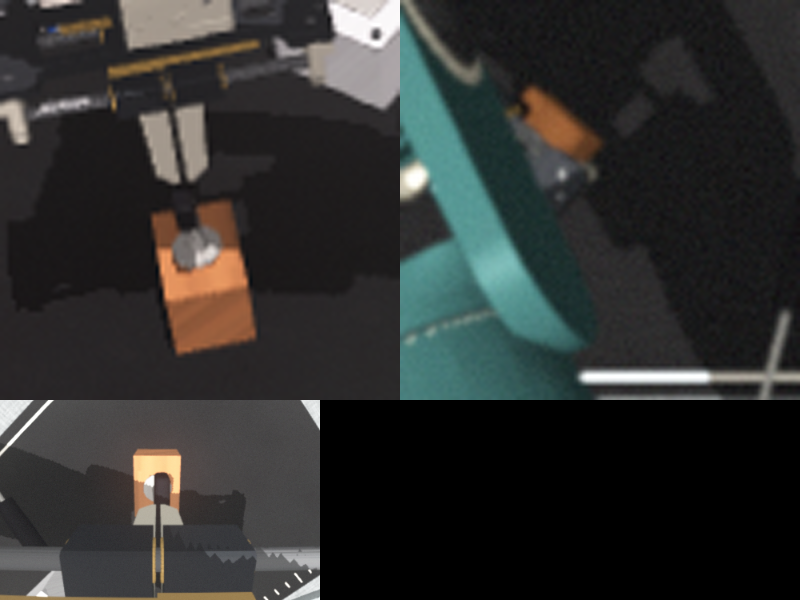

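```bash
python3 - <<'E'
from h import *
np.set_printoptions(precision=4,suppress=True)
s,d=wrist()
T=np.linalg.inv(d["cam_to_world"])
P=np.array([[.4926-.758*.03*k,.2935+.65*.03*k,z] for z in(.1285,.1065,.095,.085,.075) for k in(1,-1)]+[[.4942,.2925,.059],list(s["tcp_pos"])])
print(np.hstack([P,cv2.projectPoints(P,cv2.Rodrigues(T[:3,:3])[0],T[:3,3],d["camera_matrix"],d["distortion"])[0][:,0]]))
cv2.imwrite("pics/w2.png",crop(d["img"][:,:,::-1],255,140,130,120,5))
E
```

```text
[[  0.4699   0.313    0.1285 315.2599 192.8172]
 [  0.5153   0.274    0.1285 316.0259 281.3356]
 [  0.4699   0.313    0.1065 315.4496 185.0809]
 [  0.5153   0.274    0.1065 316.122  265.3176]
 [  0.4699   0.313    0.095  315.5331 181.6773]
 [  0.5153   0.274    0.095  316.165  258.154 ]
 [  0.4699   0.313    0.085  315.5987 179.005 ]
 [  0.5153   0.274    0.085  316.1991 252.4797]
 [  0.4699   0.313    0.075  315.6586 176.5636]
 [  0.5153   0.274    0.075  316.2305 247.2573]
 [  0.4942   0.2925   0.059  316.3616 209.5436]
 [  0.4943   0.2925   0.0994 316.3281 225.8763]]
```

View pics/w2.png

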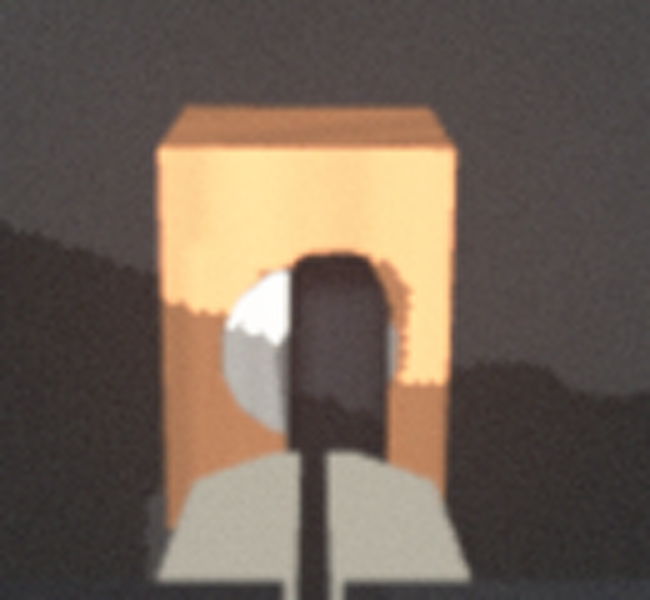

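The crop shows the bar's far end at (323,192) and the collar at (317,209). The closed fingers lie in front of the bar instead of either side of it. I'll work out the bar's height from several views.

```bash
python3 - <<'E'
from h import *
np.set_printoptions(precision=4,suppress=True)
s,d=wrist();t=vision.snapshot("top");g=vision.snapshot("side")
R1=np.array([[-.843827,.536615,0],[.536615,.843827,0],[0,0,-1]]);T1=np.eye(4);T1[:3,:3]=R1;T1[:3,3]=[.49339,.29155,.18848]
r1=ray(d,(322,170.3),T1@d["mount"]);r2=ray(d,(323,192));rt=ray(t,(188,202.5))
print("w1w2",tri([r1,r2]),"w1top",tri([r1,rt]),"all",tri([r1,r2,rt]))
c1=ray(d,(317.8,187.2),T1@d["mount"]);c2=ray(d,(317.4,209));print("collar",tri([c1,c2]))
im=cv2.imread("pics/side0.png");gr=cv2.cvtColor(im,6)
def pr(cam,P):
    T=np.linalg.inv(cam["cam_to_world"]);return cv2.projectPoints(np.array(P,float),cv2.Rodrigues(T[:3,:3])[0],T[:3,3],cam["camera_matrix"],cam["distortion"])[0][:,0]
P=[[.493-.758*.03*k,.293+.65*.03*k,z] for z in(.1285,.1065,.1,.078) for k in(1,-1)]
print(np.hstack([P,pr(g,P),pr(t,P)]))
a=crop(im,225,240,45,55,10)[:550];b=crop(cv2.imread("pics/top0.png"),180,175,34,44,10)
b=np.pad(b,((0,110),(0,0),(0,0)));o=np.hstack([a,b]);o=np.clip(o.astype(float)*2.2,0,255).astype(np.uint8)
cv2.imwrite("pics/c1.png",o);print(o.shape)
E
```

```text
w1w2 (array([0.4754, 0.312 , 0.1038]), [np.float64(0.0023598402693972577), np.float64(0.002359840269397318)]) w1top (array([0.4739, 0.3107, 0.1038]), [np.float64(0.00041848619631501023), np.float64(0.0004184861963150511)]) all (array([0.4753, 0.3116, 0.1017]), [np.float64(0.0019547081068594734), np.float64(0.002778574025865764), np.float64(0.0008819366214023716)])
collar (array([0.4957, 0.292 , 0.0522]), [np.float64(0.0002851222720721239), np.float64(0.00028512227207205717)])
[[  0.4703   0.3125   0.1285 247.4913 271.334  184.2506 203.2914]
 [  0.5157   0.2735   0.1285 243.6225 252.8306 200.1665 185.6576]
 [  0.4703   0.3125   0.1065 248.5832 277.3838 186.9556 203.9587]
 [  0.5157   0.2735   0.1065 244.7163 258.9116 202.519  186.6969]
 [  0.4703   0.3125   0.1    248.9006 279.139  187.7328 204.1504]
 [  0.5157   0.2735   0.1    245.0346 260.6774 203.195  186.9956]
 [  0.4703   0.3125   0.078  249.958  284.9735 190.2922 204.7818]
 [  0.5157   0.2735   0.078  246.0958 266.5523 205.4215 187.9793]]
(550, 790, 3)
```

View pics/c1.png

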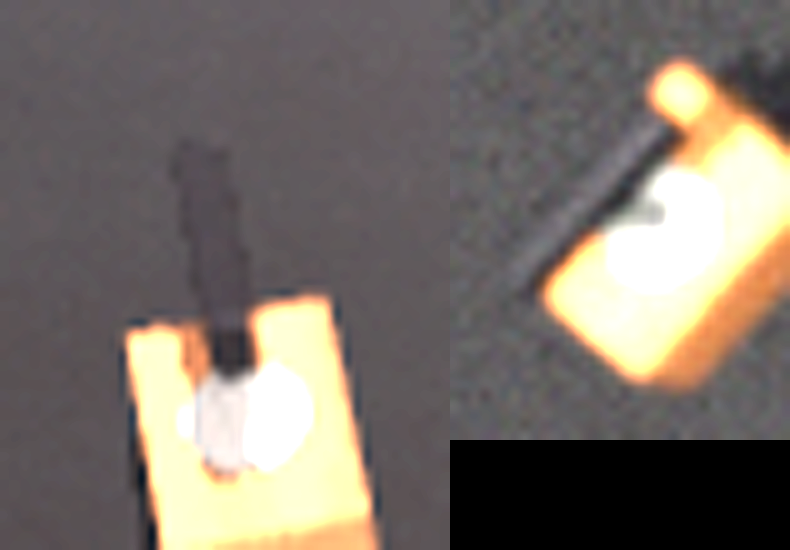

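Call:
apply_moves --plan '[[[0,0,0],[0,0,-2],50],[[0,0,0],[0,0,0],50],[[0,0,0],[0,0,0],50],[[0,0,0],[0,0,0],50],[[0,0,0],[0,0,0],50],[[0,0,0],[0,0,0],50],[[0,0,0],[0,0,0],50],[[0,0,0],[0,0,0],50]]'

```text
clock: 7.52
tcp_pos: [0.4941, 0.2926, 0.1004]
orientation: [[-0.755, 0.656, -0.0], [0.656, 0.755, -0.0], [0.0, -0.0, -1.0]]
force: [-0.1, 0.5, -0.4]
width: 0.0478
grasp_force: 0.0
```

```bash
python3 - <<'E'
from h import *
s,d=wrist();print(s["tcp_pos"],s["width"],s["force"])
a=crop(d["img"],245,150,140,110,5.7)
cv2.imwrite("pics/w3.png",np.clip(a[:600,:,::-1].astype(float)*1.6,0,255))
E
```

```text
[0.49406877 0.29257206 0.10044366] 0.04783189044853427 [-0.1474249   0.51273465 -0.43527466][ WARN:0@1.823] global loadsave.cpp:1063 imwrite_ Unsupported depth image for selected encoder is fallbacked to CV_8U.
```

View pics/w3.png

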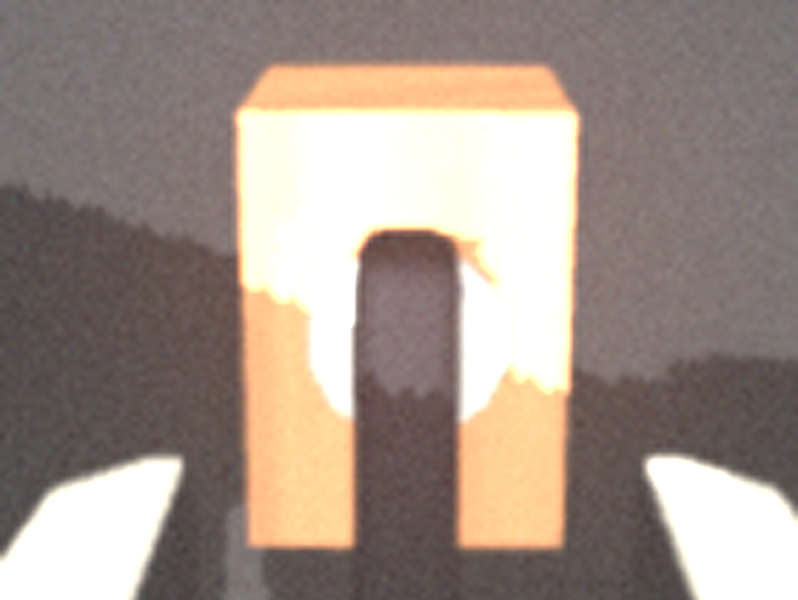

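The crop shows the bar upright again, centred at 408 between the finger ends at (182,455) and (645,455). Measured against the opening, the fingers end about 28 mm nearer the camera than the TCP, so they had closed on top of the bar. I'll go 30 mm deeper.

Call:
apply_moves --plan '[[[0,0,0],[0,0,10],50],[[0,0,0],[0,0,10],50],[[0,0,0],[0,0,6],50],[[0,0,0],[0,0,4],50],[[0,0,0],[0,0,0],0],[[0,0,0],[0,0,0],0],[[0,0,0],[0,0,0],0],[[0,0,0],[0,0,0],0],[[0,0,0],[0,0,0],0],[[0,0,0],[0,0,0],0]]'

```text
clock: 8.4
tcp_pos: [0.4942, 0.2926, 0.0709]
orientation: [[-0.755, 0.656, 0.0], [0.656, 0.755, 0.0], [-0.0, 0.0, -1.0]]
force: [0.4, -0.5, -0.5]
width: 0.0148
grasp_force: 0.0
```

Call:
apply_moves --plan '[[[0,0,0],[0,0,0],0],[[0,0,0],[0,0,0],0]]'

```text
clock: 8.57
tcp_pos: [0.4941, 0.2926, 0.0707]
orientation: [[-0.755, 0.656, 0.0], [0.656, 0.755, 0.0], [-0.0, 0.0, -1.0]]
force: [0.2, 0.1, 0.3]
width: 0.0121
grasp_force: 30.0
```

Call:
apply_moves --plan '[[[0,0,0],[0,0,-5],0],[[0,0,0],[0,0,-10],0],[[0,0,0],[0,0,-15],0],[[0,0,0],[0,0,-20],0],[[0,0,0],[0,0,-20],0],[[0,0,0],[0,0,-20],0],[[0,0,0],[0,0,-10],0],[[0,0,0],[0,0,0],0]]'

```text
clock: 9.23
tcp_pos: [0.4949, 0.293, 0.1736]
orientation: [[-0.755, 0.656, 0.003], [0.656, 0.755, 0.002], [-0.001, 0.004, -1.0]]
force: [0.2, -0.1, -1.6]
width: 0.0117
grasp_force: 30.0
```

```bash
python3 - <<'E'
from h import *
s,d=wrist();print(s["tcp_pos"],s["width"],s["force"],s["grasp_force"],s["joint_positions"])
np.save("lift.npy",d["img"])
g=cv2.cvtColor(d["img"],7)
for v in range(170,240,5):print(v,g[v,290:346:2].tolist())
E
```

```text
[0.49490333 0.29303372 0.17362002] 0.011674902762868962 [ 0.22960875 -0.12130876 -1.56484029] 29.999436662219523 [ 2.80879327e+01 -5.74147437e+00  9.64365976e+01  1.47887568e-03
  8.90797811e+01 -2.09007625e+01]
170 [77, 130, 209, 209, 208, 219, 221, 223, 224, 224, 223, 220, 217, 216, 216, 214, 213, 214, 219, 221, 223, 223, 222, 219, 129, 76, 76, 74]
175 [70, 131, 208, 215, 221, 221, 223, 223, 224, 223, 224, 221, 216, 216, 215, 213, 212, 215, 219, 219, 221, 221, 221, 218, 110, 76, 75, 77]
180 [71, 123, 207, 213, 219, 222, 221, 224, 223, 181, 63, 54, 62, 61, 62, 69, 171, 215, 219, 221, 220, 223, 221, 218, 108, 76, 73, 74]
185 [73, 110, 206, 213, 222, 221, 222, 223, 221, 179, 61, 53, 72, 76, 77, 81, 172, 212, 220, 221, 221, 222, 222, 216, 92, 72, 71, 74]
190 [60, 112, 204, 211, 220, 222, 221, 223, 224, 179, 93, 89, 103, 113, 112, 114, 183, 213, 219, 220, 220, 223, 221, 214, 91, 73, 75, 73]
195 [54, 69, 129, 161, 179, 219, 221, 222, 224, 184, 110, 127, 131, 128, 128, 125, 185, 211, 215, 220, 221, 222, 222, 208, 85, 78, 73, 72]
200 [51, 63, 126, 132, 139, 139, 140, 140, 143, 132, 115, 12
[... 271 characters left out ...]
 51, 53, 54, 55, 52, 49, 115, 175, 170, 141, 125, 57, 50, 54, 53]
215 [51, 59, 125, 129, 148, 175, 174, 169, 102, 62, 69, 65, 69, 72, 66, 69, 69, 66, 59, 76, 169, 179, 246, 159, 52, 56, 51, 48]
220 [54, 52, 58, 67, 165, 177, 174, 167, 95, 53, 68, 71, 67, 72, 68, 66, 68, 67, 59, 81, 171, 175, 177, 145, 54, 50, 53, 51]
225 [51, 47, 48, 57, 151, 176, 174, 167, 95, 48, 50, 46, 52, 50, 58, 51, 51, 65, 61, 82, 173, 177, 175, 143, 54, 55, 52, 55]
230 [51, 49, 57, 67, 99, 151, 171, 167, 118, 52, 50, 50, 49, 50, 51, 49, 48, 48, 51, 76, 168, 169, 142, 91, 63, 54, 50, 51]
235 [164, 167, 168, 168, 166, 172, 170, 154, 59, 45, 48, 48, 48, 51, 49, 47, 50, 46, 48, 54, 146, 167, 168, 169, 170, 168, 170, 169]
```

Call:
apply_moves --plan '[[[0,0,0],[-10,-6,0],0],[[0,0,0],[-22,-13.5,0],0],[[0,0,0],[-25,-15.5,0],0],[[0,0,0],[-25,-15.5,0],0],[[0,0,0],[-25,-15.5,0],0],[[0,0,0],[-25,-15.5,0],0],[[0,0,0],[-25,-15.5,0],0],[[0,0,0],[-25,-15.5,0],0],[[0,0,0],[-25,-15.5,0],0],[[0,0,0],[-25,-15.5,0],0]]'

```text
clock: 10.12
tcp_pos: [0.5746, 0.0298, 0.169]
orientation: [[-0.754, 0.656, -0.002], [0.656, 0.754, -0.0], [0.001, -0.001, -1.0]]
force: [-0.4, 0.3, -1.9]
width: 0.0115
grasp_force: 30.0
```

Call:
apply_moves --plan '[[[0,0,0],[-18,-10,0],0],[[0,0,0],[-9,-5,0],0],[[0,0,0],[0,0,0],0],[[0,0,0],[0,0,0],0]]'

```text
clock: 10.45
tcp_pos: [0.5851, 0.0029, 0.1696]
orientation: [[-0.754, 0.657, -0.001], [0.657, 0.754, 0.0], [0.001, -0.001, -1.0]]
force: [-0.2, -0.0, -1.4]
width: 0.0113
grasp_force: 30.0
```

```bash
cat >> h.py <<'E'
def hole(d,lo,hi,z=.062):
    "dark hole / plug outline inside given pixel box -> list of blobs (center px, area, world)"
    g=cv2.cvtColor(d["img"],cv2.COLOR_RGB2GRAY);out=[]
    m=np.zeros_like(g);m[lo[1]:hi[1],lo[0]:hi[0]]=((g<150)*255).astype(np.uint8)[lo[1]:hi[1],lo[0]:hi[0]]
    for c in cv2.findContours(m,cv2.RETR_EXTERNAL,2)[0]:
        a=cv2.contourArea(c)
        if a>60 and len(c)>5:
            x,y,w,h=cv2.boundingRect(c);e=cv2.fitEllipse(c);out.append((np.round(e[0],1),np.round(e[1],1),a,plane(ray(d,e[0]),z)))
    return out
E
python3 - <<'E'
from h import *
np.set_printoptions(precision=4,suppress=True)
s,d=wrist();print(s["tcp_pos"],s["force"],s["joint_positions"])
cv2.imwrite("pics/w4.png",d["img"][:,:,::-1]);np.savez("w4.npz",T=d["cam_to_world"])
T=np.linalg.inv(d["cam_to_world"])
print(cv2.projectPoints(np.array([[.552,-.036,.062]]),cv2.Rodrigues(T[:3,:3])[0],T[:3,3],d["camera_matrix"],d["distortion"])[0])
for o in hole(d,(180,90),(460,300)):print(o)
E
```

```text
[0.5851 0.0029 0.1696] [-0.232  -0.0231 -1.4121] [ -2.2229  -4.1779  95.3468   0.0135  88.9155 -51.1603]
[[[269.9084 192.1779]]]
(array([271.1, 192.2]), array([23.4, 24.8]), 450.5, array([ 0.5528, -0.035 ,  0.062 ]))
(array([345.7, 205.3]), array([189.8, 251. ]), 42712.5, array([0.6178, 0.0169, 0.062 ]))
```

View pics/w4.png

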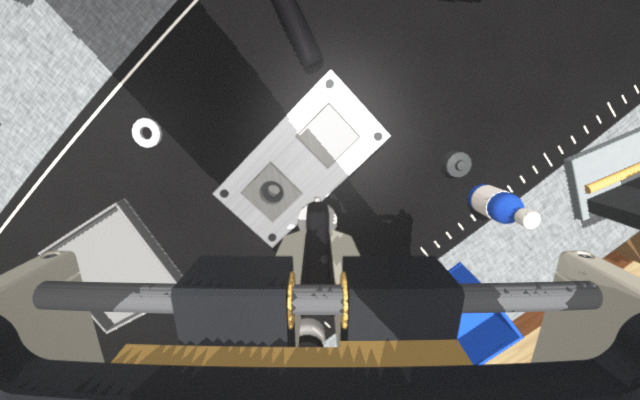

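The view shows the tapped hole at (271,192), the blank at (332,133) and the held puller hanging vertically at (318,215). The hole is at (0.5528, -0.0350), which agrees with the first estimate. Next I'll wind the wrist back and measure again from another heading.

Call:
apply_moves --plan '[[[0,0,-0.125],[0,0,0],0],[[0,0,-0.125],[0,0,0],0],[[0,0,-0.125],[0,0,0],0],[[0,0,-0.125],[0,0,0],0],[[0,0,-0.125],[0,0,0],0],[[0,0,-0.125],[0,0,0],0],[[0,0,-0.125],[0,0,0],0],[[0,0,-0.125],[0,0,0],0],[[0,0,-0.125],[0,0,0],0],[[0,0,-0.125],[0,0,0],0]]'

```text
clock: 11.33
tcp_pos: [0.5851, 0.0044, 0.1704]
orientation: [[-0.857, -0.516, -0.0], [-0.516, 0.857, 0.0], [0.0, 0.0, -1.0]]
force: [0.4, 0.0, -1.5]
width: 0.0117
grasp_force: 30.0
```

Call:
apply_moves --plan '[[[0,0,-0.125],[0,0,0],0],[[0,0,-0.125],[0,0,0],0],[[0,0,-0.125],[0,0,0],0],[[0,0,-0.125],[0,0,0],0],[[0,0,-0.125],[0,0,0],0],[[0,0,0],[0,0,0],0],[[0,0,0],[0,0,0],0]]'

```text
clock: 11.92
tcp_pos: [0.5852, 0.004, 0.1705]
orientation: [[-0.403, -0.915, -0.0], [-0.915, 0.403, 0.0], [-0.0, 0.0, -1.0]]
force: [-0.6, 0.2, -1.6]
width: 0.0117
grasp_force: 30.0
```

```bash
python3 - <<'E'
from h import *
np.set_printoptions(precision=4,suppress=True)
s,d=wrist();print(s["tcp_pos"],s["orientation"],s["force"],s["joint_positions"],s["width"])
T=np.linalg.inv(d["cam_to_world"])
print(cv2.projectPoints(np.array([[.552,-.036,.062]]),cv2.Rodrigues(T[:3,:3])[0],T[:3,3],d["camera_matrix"],d["distortion"])[0])
for o in hole(d,(180,60),(460,230)):print(o)
T4=np.load("w4.npz")["T"]
for o in hole(d,(180,60),(460,230)):
    if o[2]<900:x=tri([ray(d,o[0]),ray(d,(271.1,192.2),T4)]);print(x)
R=s["orientation"];print(R.T@(np.array([.5528,-.0350,0])-s["tcp_pos"]))
E
```

```text
[0.5852 0.004  0.1705] [[-0.4027 -0.9153 -0.0001]
 [-0.9153  0.4027  0.0001]
 [-0.0001  0.0002 -1.    ]] [-0.5857  0.197  -1.6143] [  -2.1123   -4.2314   95.3162    0.0063   88.923  -158.366 ] 0.01174713133835977
[[[331.8231 145.5208]]]
(array([331. , 145.9]), array([24. , 24.8]), 461.5, array([ 0.553, -0.036,  0.062]))
(array([309.3, 162.9]), array([135.8, 274.6]), 34743.0, array([ 0.581 , -0.0288,  0.062 ]))
(array([ 0.553 , -0.0357,  0.0595]), [np.float64(7.07203078656595e-05), np.float64(7.072030786586401e-05)])
[0.0487 0.014  0.1705]
```

Call:
apply_moves --plan '[[[0,0,0],[12.3,3.4,0],0],[[0,0,0],[24.6,6.9,0],0],[[0,0,0],[12.3,3.4,0],0],[[0,0,0],[0,0,10],0],[[0,0,0],[0,0,15],0],[[0,0,0],[0,0,10],0],[[0,0,0],[0,0,5],0],[[0,0,0],[0,0,0],0],[[0,0,0],[0,0,0],0],[[0,0,0],[0,0,0],0]]'

```text
clock: 12.8
tcp_pos: [0.5536, -0.0364, 0.1308]
orientation: [[-0.4, -0.917, 0.0], [-0.917, 0.4, -0.0], [-0.0, -0.0, -1.0]]
force: [-0.6, -0.7, -1.2]
width: 0.0118
grasp_force: 30.0
```

```bash
python3 - <<'E'
from h import *
np.set_printoptions(precision=4,suppress=True)
s=robot.sense();print(s["tcp_pos"],s["force"],s["torque"])
g=vision.snapshot("side");im=g["img"];np.save("side5.npy",im)
p=s["tcp_pos"]-[0,0,.0612]
T=np.linalg.inv(g["cam_to_world"]);P=np.array([p,p+[0,0,.0455],p+[0,0,.03],[.5529,-.0355,.062]])
print(cv2.projectPoints(P,cv2.Rodrigues(T[:3,:3])[0],T[:3,3],g["camera_matrix"],g["distortion"])[0][:,0])
gr=cv2.cvtColor(im,7)
for v in range(176,206,2):print(v,gr[v,288:328].tolist())
E
```

```text
[ 0.5536 -0.0364  0.1308] [-0.6101 -0.6665 -1.2291] [ 0.1212 -0.1396  0.0369]
[[306.1305 195.297 ]
 [305.6616 183.2072]
 [305.8233 187.3861]
 [306.2322 197.5217]]
176 [39, 46, 51, 46, 47, 51, 50, 51, 71, 98, 81, 51, 51, 51, 52, 89, 119, 125, 122, 92, 58, 51, 51, 51, 50, 51, 52, 52, 51, 51, 51, 50, 49, 49, 49, 50, 49, 49, 49, 48]
178 [40, 40, 39, 39, 39, 40, 39, 44, 96, 125, 101, 63, 51, 51, 52, 76, 111, 124, 123, 94, 60, 50, 50, 50, 50, 50, 50, 50, 50, 51, 51, 50, 49, 50, 51, 50, 50, 49, 49, 49]
180 [40, 39, 40, 39, 40, 40, 40, 73, 109, 123, 119, 89, 52, 49, 73, 100, 118, 126, 124, 121, 111, 81, 56, 52, 52, 52, 50, 49, 49, 50, 50, 50, 50, 50, 49, 49, 49, 48, 49, 49]
182 [39, 41, 39, 40, 39, 39, 40, 72, 107, 123, 123, 94, 83, 112, 123, 114, 118, 126, 125, 115, 190, 227, 171, 67, 51, 52, 50, 49, 50, 49, 50, 49, 50, 51, 49, 49, 49, 48, 48, 48]
184 [39, 40, 39, 40, 41, 38, 39, 47, 96, 122, 123, 87, 87, 119, 128, 130, 131, 131, 128, 125, 126, 123, 109, 75, 51, 51, 50, 50, 49, 50, 49, 49, 49, 49, 49, 48, 49, 49, 48, 49]
186 [41, 40, 40, 40, 40, 40, 39, 40, 40, 40, 40, 40, 73, 93, 127, 161,
[... 1164 characters left out ...]
19, 111, 117, 122, 120, 121, 118, 127, 149, 158, 160, 160, 162, 163, 162, 154, 143, 138, 123]
200 [161, 163, 162, 162, 161, 161, 154, 150, 138, 122, 122, 124, 194, 181, 108, 77, 76, 98, 91, 69, 62, 66, 92, 118, 123, 120, 127, 148, 159, 159, 160, 161, 163, 162, 154, 144, 138, 140, 139, 123]
202 [233, 172, 166, 162, 161, 162, 162, 163, 163, 164, 157, 142, 128, 125, 125, 124, 121, 123, 123, 121, 121, 122, 122, 123, 124, 146, 159, 159, 160, 161, 163, 163, 158, 146, 140, 141, 140, 141, 141, 124]
204 [251, 251, 253, 238, 173, 167, 163, 164, 164, 164, 164, 165, 164, 161, 160, 155, 140, 127, 124, 124, 121, 122, 105, 156, 173, 159, 161, 161, 164, 163, 161, 151, 141, 139, 140, 141, 142, 141, 139, 123]
```

Call:
apply_moves --plan '[[[0,0,0],[-0.5,1,0],0],[[0,0,0],[0,0,4],0],[[0,0,0],[0,0,4],0],[[0,0,0],[0,0,4],0],[[0,0,0],[0,0,4],0],[[0,0,0],[0,0,4],0],[[0,0,0],[0,0,0],0],[[0,0,0],[0,0,0],0]]'

```text
clock: 13.52
tcp_pos: [0.5524, -0.0357, 0.1102]
orientation: [[-0.4, -0.916, -0.001], [-0.916, 0.4, 0.0], [0.0, 0.001, -1.0]]
force: [-0.1, -0.7, -1.4]
width: 0.012
grasp_force: 30.0
```

Free so far. Next I'll feel down in small steps.

Call:
apply_moves --plan '[[[0,0,0],[0,0,2],0],[[0,0,0],[0,0,2],0],[[0,0,0],[0,0,2],0],[[0,0,0],[0,0,1],0],[[0,0,0],[0,0,0],0]]'

```text
clock: 13.93
tcp_pos: [0.5524, -0.0357, 0.1032]
orientation: [[-0.4, -0.916, -0.0], [-0.916, 0.4, 0.0], [0.0, 0.0, -1.0]]
force: [-0.1, 0.5, -0.8]
width: 0.0119
grasp_force: 30.0
```

Call:
apply_moves --plan '[[[0,0,0],[0,0,1],0],[[0,0,0],[0,0,1],0],[[0,0,0],[0,0,0],0]]'

```text
clock: 14.18
tcp_pos: [0.5525, -0.0357, 0.1014]
orientation: [[-0.4, -0.916, -0.0], [-0.916, 0.4, 0.0], [0.0, 0.0, -1.0]]
force: [-0.4, 0.3, -0.8]
width: 0.0119
grasp_force: 30.0
```

Call:
apply_moves --plan '[[[0,0,0],[0,0,1],0],[[0,0,0],[0,0,1],0],[[0,0,0],[0,0,0],0]]'

```text
clock: 14.43
tcp_pos: [0.5525, -0.0357, 0.0993]
orientation: [[-0.4, -0.916, -0.0], [-0.916, 0.4, 0.0], [0.0, 0.0, -1.0]]
force: [-0.3, 0.6, -1.4]
width: 0.0119
grasp_force: 30.0
```

Call:
apply_moves --plan '[[[0,0,0],[0,0,1],0],[[0,0,0],[0,0,1],0],[[0,0,0],[0,0,0],0]]'

```text
clock: 14.68
tcp_pos: [0.5524, -0.0357, 0.0972]
orientation: [[-0.4, -0.916, -0.0], [-0.916, 0.4, 0.0], [0.0, 0.0, -1.0]]
force: [-1.4, 0.6, -2.5]
width: 0.0118
grasp_force: 30.0
```

Call:
apply_moves --plan '[[[0,0,0],[0,0,1],0],[[0,0,0],[0,0,1],0],[[0,0,0],[0,0,0],0]]'

```text
clock: 14.93
tcp_pos: [0.5525, -0.0358, 0.0953]
orientation: [[-0.4, -0.916, -0.0], [-0.916, 0.4, 0.0], [0.0, 0.0, -1.0]]
force: [-1.1, 0.8, -1.9]
width: 0.0123
grasp_force: 30.0
```

Call:
apply_moves --plan '[[[0,0,0],[0,0,1],0],[[0,0,0],[0,0,1],0],[[0,0,0],[0,0,0],0]]'

```text
clock: 15.18
tcp_pos: [0.5527, -0.0357, 0.0938]
orientation: [[-0.4, -0.916, 0.0], [-0.916, 0.4, 0.0], [-0.0, -0.0, -1.0]]
force: [-2.4, 1.0, 1.6]
width: 0.0118
grasp_force: 30.0
```

Call:
apply_moves --plan '[[[0,0,0],[0,0,1],0],[[0,0,0],[0,0,1],0],[[0,0,0],[0,0,0],0]]'

```text
clock: 15.43
tcp_pos: [0.5532, -0.0358, 0.0932]
orientation: [[-0.4, -0.916, 0.002], [-0.916, 0.4, -0.0], [-0.001, -0.002, -1.0]]
force: [-3.9, 2.2, 13.2]
width: 0.0115
grasp_force: 30.0
```

Call:
apply_moves --plan '[[[0,0,0.06],[0,0,-0.8],0],[[0,0,0.12],[0,0,0.42],0],[[0,0,0.12],[0,0,0.42],0],[[0,0,0.12],[0,0,0.42],0],[[0,0,0.12],[0,0,0.42],0],[[0,0,0],[0,0,0],0]]'

```text
clock: 15.93
tcp_pos: [0.553, -0.0356, 0.0914]
orientation: [[-0.819, -0.574, 0.001], [-0.574, 0.819, 0.0], [-0.001, -0.001, -1.0]]
force: [-0.9, 1.2, 6.0]
width: 0.0119
grasp_force: 30.0
```

Call:
apply_moves --plan '[[[0,0,0.12],[0,0,0.42],0],[[0,0,0.12],[0,0,0.42],0],[[0,0,0.12],[0,0,0.42],0],[[0,0,0.12],[0,0,0.42],0],[[0,0,0],[0,0,0],0]]'

```text
clock: 16.35
tcp_pos: [0.553, -0.0357, 0.0897]
orientation: [[-0.991, -0.13, 0.001], [-0.13, 0.991, 0.0], [-0.001, -0.0, -1.0]]
force: [-1.0, 2.4, 5.4]
width: 0.0118
grasp_force: 30.0
```

Following the thread at about 7 N. I'll carry on.

Call:
apply_moves --plan '[[[0,0,0.12],[0,0,0.42],0],[[0,0,0.12],[0,0,0.42],0],[[0,0,0.12],[0,0,0.42],0],[[0,0,0.12],[0,0,0.42],0],[[0,0,0],[0,0,0],0]]'

```text
clock: 16.77
tcp_pos: [0.553, -0.0358, 0.088]
orientation: [[-0.94, 0.342, 0.001], [0.342, 0.94, -0.0], [-0.001, 0.0, -1.0]]
force: [-0.5, 0.8, 4.5]
width: 0.012
grasp_force: 30.0
```

Call:
apply_moves --plan '[[[0,0,0.12],[0,0,0.42],0],[[0,0,0.12],[0,0,0.42],0],[[0,0,0.12],[0,0,0.42],0],[[0,0,0.12],[0,0,0.42],0],[[0,0,0],[0,0,0],0]]'

```text
clock: 17.18
tcp_pos: [0.5526, -0.0358, 0.0855]
orientation: [[-0.677, 0.736, 0.0], [0.736, 0.677, -0.0], [-0.0, -0.0, -1.0]]
force: [-0.6, -0.2, -0.6]
width: 0.012
grasp_force: 30.0
```

Call:
apply_moves --plan '[[[0,0,0.12],[0,0,0.42],0],[[0,0,0.12],[0,0,0.42],0],[[0,0,0.12],[0,0,0.42],0],[[0,0,0.12],[0,0,0.42],0],[[0,0,0],[0,0,0],0]]'

```text
clock: 17.6
tcp_pos: [0.5525, -0.0358, 0.0837]
orientation: [[-0.265, 0.964, -0.0], [0.964, 0.265, -0.0], [-0.0, -0.0, -1.0]]
force: [-0.4, 0.1, -1.4]
width: 0.0116
grasp_force: 30.0
```

Call:
apply_moves --plan '[[[0,0,0.1],[0,0,0.8],0],[[0,0,0.1],[0,0,0.8],0],[[0,0,0.1],[0,0,0.8],0],[[0,0,0.1],[0,0,0.8],0],[[0,0,0],[0,0,0],0]]'

```text
clock: 18.02
tcp_pos: [0.5525, -0.0358, 0.0805]
orientation: [[0.128, 0.992, -0.0], [0.992, -0.128, -0.0], [-0.0, -0.0, -1.0]]
force: [0.3, -0.3, -0.9]
width: 0.0115
grasp_force: 30.0
```

Call:
apply_moves --plan '[[[0,0,0.1],[0,0,0.8],0],[[0,0,0.1],[0,0,0.8],0],[[0,0,0],[0,0,0.8],0],[[0,0,0],[0,0,0],0]]'

```text
clock: 18.35
tcp_pos: [0.5525, -0.0357, 0.0782]
orientation: [[0.316, 0.949, -0.0], [0.949, -0.316, -0.0], [-0.0, -0.0, -1.0]]
force: [0.4, -0.4, -0.3]
width: 0.0116
grasp_force: 30.0
```

Call:
apply_moves --plan '[[[0,0,0],[0,0,0.7],0],[[0,0,0],[0,0,0.7],0],[[0,0,0],[0,0,0],0]]'

```text
clock: 18.6
tcp_pos: [0.5527, -0.0358, 0.0776]
orientation: [[0.32, 0.947, 0.001], [0.947, -0.32, -0.0], [0.0, 0.001, -1.0]]
force: [-2.0, -0.1, 5.0]
width: 0.0122
grasp_force: 30.0
```

Call:
apply_moves --plan '[[[0,0,0],[0,0,0.7],0],[[0,0,0],[0,0,0.5],0],[[0,0,0],[0,0,0],0]]'

```text
clock: 18.85
tcp_pos: [0.553, -0.0358, 0.0775]
orientation: [[0.32, 0.947, 0.001], [0.947, -0.32, -0.0], [0.0, 0.001, -1.0]]
force: [-6.0, 1.0, 14.3]
width: 0.0118
grasp_force: 30.0
```

Collar is down at z = 0.0776, as expected. I'll turn further clockwise, unloaded, so the pin sits well under a rib, then pull up and feel the slack.

Call:
apply_moves --plan '[[[0,0,0],[0,0,-1.2],0],[[0,0,0.12],[0,0,0],0],[[0,0,0.12],[0,0,0],0],[[0,0,0.12],[0,0,0],0],[[0,0,0.12],[0,0,0],0],[[0,0,0.12],[0,0,0],0],[[0,0,0.12],[0,0,0],0],[[0,0,0.12],[0,0,0],0],[[0,0,0.12],[0,0,0],0],[[0,0,0.12],[0,0,0],0]]'

```text
clock: 19.68
tcp_pos: [0.5529, -0.0356, 0.0776]
orientation: [[0.987, 0.158, 0.001], [0.158, -0.987, 0.0], [0.001, -0.0, -1.0]]
force: [-0.8, 1.4, 4.0]
width: 0.0118
grasp_force: 30.0
```

Call:
apply_moves --plan '[[[0,0,0.12],[0,0,0],0],[[0,0,0],[0,0,0],0],[[0,0,0],[0,0,-2],0],[[0,0,0],[0,0,-2],0],[[0,0,0],[0,0,0],0]]'

```text
clock: 20.1
tcp_pos: [0.5523, -0.0358, 0.0808]
orientation: [[0.999, 0.044, -0.001], [0.044, -0.999, -0.0], [-0.001, 0.0, -1.0]]
force: [-0.7, -0.8, -2.4]
width: 0.0116
grasp_force: 30.0
```

Call:
apply_moves --plan '[[[0,0,0],[0,0,-1],0],[[0,0,0],[0,0,-1],0],[[0,0,0],[0,0,0],0]]'

```text
clock: 20.35
tcp_pos: [0.5517, -0.0357, 0.0816]
orientation: [[0.999, 0.042, -0.002], [0.042, -0.999, 0.0], [-0.002, -0.0, -1.0]]
force: [0.7, -1.3, -17.2]
width: 0.0119
grasp_force: 30.0
```

Call:
apply_moves --plan '[[[0,0,0],[0,0,-1],0],[[0,0,0],[0,0,-1],0],[[0,0,0],[0,0,0],0]]'

```text
clock: 20.6
tcp_pos: [0.5524, -0.0357, 0.0847]
orientation: [[0.999, 0.041, -0.001], [0.041, -0.999, 0.0], [-0.001, -0.0, -1.0]]
force: [0.4, 0.5, -16.6]
width: 0.0117
grasp_force: 30.0
```

Call:
apply_moves --plan '[[[0,0,0],[0,0,-2],0],[[0,0,0],[0,0,-2],0],[[0,0,0],[0,0,-2],0],[[0,0,0],[0,0,-2],0],[[0,0,0],[0,0,-2],0],[[0,0,0],[0,0,-2],0]]'

```text
clock: 21.1
tcp_pos: [0.5526, -0.0357, 0.0973]
orientation: [[0.999, 0.041, 0.0], [0.041, -0.999, -0.0], [0.0, 0.0, -1.0]]
force: [0.1, -0.1, -15.9]
width: 0.0119
grasp_force: 30.0
```

Call:
apply_moves --plan '[[[0,0,0],[0,0,-2],0],[[0,0,0],[0,0,-2],0],[[0,0,0],[0,0,-2],0],[[0,0,0],[0,0,-2],0],[[0,0,0],[0,0,-2],0],[[0,0,0],[0,0,-2],0],[[0,0,0],[0,0,-2],0],[[0,0,0],[0,0,0],0],[[0,0,0],[0,0,0],0]]'

```text
clock: 21.85
tcp_pos: [0.5531, -0.0358, 0.1121]
orientation: [[0.999, 0.041, 0.002], [0.041, -0.999, -0.0], [0.002, 0.0, -1.0]]
force: [-1.0, 0.9, -3.3]
width: 0.0119
grasp_force: 30.0
```

Call:
apply_moves --plan '[[[0,0,0],[0,0,-3],0],[[0,0,0],[0,0,-4],0],[[0,0,0],[0,0,-5],0],[[0,0,0],[0,0,-6],0],[[0,0,0],[0,0,-6],0],[[0,0,0],[0,0,-6],0],[[0,0,0],[0,0,-6],0],[[0,0,0],[0,0,-5],0],[[0,0,0],[0,0,-3],0],[[0,0,0],[0,0,-1],0]]'

```text
clock: 22.68
tcp_pos: [0.5527, -0.0358, 0.1566]
orientation: [[0.999, 0.041, 0.001], [0.041, -0.999, -0.0], [0.001, 0.0, -1.0]]
force: [-0.2, 0.3, -3.5]
width: 0.0122
grasp_force: 30.0
```

Call:
apply_moves --plan '[[[0,0,0],[0,0,-2],0],[[0,0,0],[0,0,-2],0],[[0,0,0],[0,0,-1],0],[[0,0,0],[0,0,0],0],[[0,0,0],[0,0,0],0]]'

```text
clock: 23.1
tcp_pos: [0.5525, -0.0357, 0.1609]
orientation: [[0.999, 0.041, -0.0], [0.041, -0.999, 0.0], [-0.0, -0.0, -1.0]]
force: [0.1, -0.9, -2.8]
width: 0.0118
grasp_force: 30.0
```

```bash
python3 - <<'E'
from h import *
np.set_printoptions(precision=4,suppress=True)
s=robot.sense();print(s["tcp_pos"],s["force"],s["torque"],s["joint_positions"])
g=vision.snapshot("side");im=g["img"];t=vision.snapshot("top");cv2.imwrite("pics/s6.png",im[:,:,::-1])
# tray rim/interior in side view: grey, low sat
gr=cv2.cvtColor(im,7);p=s["tcp_pos"]
T=np.linalg.inv(g["cam_to_world"]);P=np.array([p+[0,0,z] for z in(-.0157-.004,-.0697-.004)]+[[.4906,-.2932,.022]])
q=cv2.projectPoints(P,cv2.Rodrigues(T[:3,:3])[0],T[:3,3],g["camera_matrix"],g["distortion"])[0][:,0];print(q)
for v in range(int(q[0,1])-8,int(q[1,1])+22,3):print(v,gr[v,280:332:2].tolist())
R=s["orientation"];print("tray delta tool",R.T@(np.array([.4906,-.2932,p[2]])-p))
# tray centre from side: outline corners of grey region
hs=cv2.cvtColor(im,cv2.COLOR_RGB2HSV);m=((hs[...,1]<40)&(gr>90)&(gr<200)).astype(np.uint8);m[:,:335]=0;m[:,402:]=0;m[:148]=0;m[196:]=0
c=max(cv2.findContours(m,0,2)[0],key=cv2.contourArea);h=c[:,0];print(h[h[:,0].argmin()],h[h[:,0].argmax()],h[h[:,1].argmin()],h[h[:,1].argmax()])
for k in(h[h[:,0].argmin()],h[h[:,1].argmin()],h[h[:,1].argmax()]):print(plane(ray(g,k.astype(float)),.022))
E
```

```text
[ 0.5525 -0.0357  0.1609] [ 0.1098 -0.8834 -2.8203] [ 0.0407 -0.0336 -0.0224] [-6.3403 -8.0703 99.7387  0.0012 88.3368 81.3241]
[[305.5637 176.2915]
 [306.1264 190.9515]
 [367.9903 170.3869]]
168 [196, 196, 191, 157, 76, 51, 50, 51, 50, 49, 50, 52, 117, 120, 52, 50, 48, 47, 48, 48, 47, 49, 48, 49, 48, 48]
171 [147, 147, 140, 127, 53, 51, 50, 50, 50, 49, 50, 104, 118, 118, 63, 49, 49, 48, 49, 48, 47, 48, 49, 49, 48, 49]
174 [113, 88, 44, 46, 50, 49, 50, 51, 51, 70, 120, 119, 116, 124, 114, 155, 224, 173, 59, 49, 49, 48, 49, 48, 48, 48]
177 [46, 40, 39, 40, 39, 39, 39, 39, 103, 122, 114, 121, 192, 226, 179, 110, 119, 115, 96, 50, 49, 48, 49, 49, 48, 48]
180 [39, 40, 40, 39, 39, 40, 39, 90, 118, 119, 125, 192, 202, 120, 120, 120, 108, 104, 97, 48, 50, 48, 48, 47, 49, 48]
183 [40, 39, 40, 39, 40, 39, 38, 73, 119, 117, 128, 129, 117, 120, 114, 104, 104, 103, 96, 49, 48, 48, 48, 47, 49, 49]
186 [40, 40, 39, 40, 40, 40, 39, 59, 118, 118, 125, 124, 118, 119, 109, 103, 104, 102, 104, 48, 48, 48, 49, 48, 48, 49]
189 [41, 40, 41, 38, 40, 40, 39, 47, 119, 117, 128, 123, 118, 120, 112, 104, 103, 
[... 399 characters left out ...]
, 137, 74, 43]
201 [40, 40, 41, 125, 161, 160, 160, 160, 150, 140, 139, 88, 147, 153, 154, 156, 153, 149, 157, 160, 161, 144, 139, 139, 74, 36]
204 [40, 57, 159, 163, 160, 243, 232, 162, 162, 163, 162, 158, 151, 154, 155, 134, 171, 159, 161, 159, 139, 138, 140, 139, 74, 35]
207 [142, 173, 165, 161, 168, 251, 251, 251, 252, 231, 158, 159, 158, 158, 157, 159, 159, 163, 153, 137, 139, 140, 138, 138, 74, 35]
210 [251, 251, 251, 230, 222, 224, 234, 251, 251, 251, 251, 251, 162, 159, 160, 161, 163, 145, 138, 140, 140, 138, 138, 137, 46, 36]
tray delta tool [-0.0724  0.2547 -0.    ]
[336 171] [400 171] [366 152] [370 195]
[ 0.5757 -0.2327  0.022 ]
[ 0.5473 -0.3785  0.022 ]
[ 0.4242 -0.1899  0.022 ]
```

Call:
apply_moves --plan '[[[0,0,0],[-1.4,4.9,0],0],[[0,0,0],[-2.8,9.8,0],0],[[0,0,0],[-4.2,14.7,0],0],[[0,0,0],[-5.6,19.6,0],0],[[0,0,0],[-5.6,19.6,0],0],[[0,0,0],[-5.6,19.6,0],0],[[0,0,0],[-5.6,19.6,0],0],[[0,0,0],[-5.6,19.6,0],0],[[0,0,0],[-5.6,19.6,0],0],[[0,0,0],[-5.6,19.6,0],0]]'

```text
clock: 24.03
tcp_pos: [0.511, -0.2059, 0.161]
orientation: [[0.999, 0.04, -0.0], [0.04, -0.999, -0.0], [-0.0, 0.0, -1.0]]
force: [-0.3, 0.2, -2.5]
width: 0.0117
grasp_force: 30.0
```

Call:
apply_moves --plan '[[[0,0,0],[-5.6,19.6,0],0],[[0,0,0],[-5.6,19.6,0],0],[[0,0,0],[-5.6,19.6,0],0],[[0,0,0],[-4.2,14.7,0],0],[[0,0,0],[-2.8,9.8,0],0],[[0,0,0],[-1.4,4.9,0],0],[[0,0,0],[0,0,0],0],[[0,0,0],[0,0,0],0],[[0,0,0],[0,0,0],0]]'

```text
clock: 24.78
tcp_pos: [0.4904, -0.2927, 0.161]
orientation: [[0.999, 0.041, 0.0], [0.041, -0.999, 0.0], [0.0, -0.0, -1.0]]
force: [-0.4, 0.1, -3.5]
width: 0.0118
grasp_force: 30.0
```

Call:
apply_moves --plan '[[[0,0,0],[0,0,4],0],[[0,0,0],[0,0,8],0],[[0,0,0],[0,0,12],0],[[0,0,0],[0,0,14],0],[[0,0,0],[0,0,12],0],[[0,0,0],[0,0,10],0],[[0,0,0],[0,0,6],0],[[0,0,0],[0,0,4],0],[[0,0,0],[0,0,0],0],[[0,0,0],[0,0,0],0]]'

```text
clock: 25.62
tcp_pos: [0.4903, -0.2934, 0.0912]
orientation: [[0.999, 0.041, 0.0], [0.041, -0.999, -0.0], [0.0, 0.0, -1.0]]
force: [0.0, 0.5, -3.6]
width: 0.0119
grasp_force: 30.0
```

Call:
apply_moves --plan '[[[0,0,0],[0,0,3],0],[[0,0,0],[0,0,3],0],[[0,0,0],[0,0,2],0],[[0,0,0],[0,0,2],0],[[0,0,0],[0,0,1],0],[[0,0,0],[0,0,0],0],[[0,0,0],[0,0,0],0]]'

```text
clock: 26.2
tcp_pos: [0.4902, -0.2933, 0.08]
orientation: [[0.999, 0.041, -0.0], [0.041, -0.999, 0.0], [-0.0, -0.0, -1.0]]
force: [-0.4, 0.1, -3.5]
width: 0.0118
grasp_force: 30.0
```

Call:
apply_moves --plan '[[[0,0,0],[0,0,1],0],[[0,0,0],[0,0,1],0],[[0,0,0],[0,0,0],0],[[0,0,0],[0,0,0],0]]'

```text
clock: 26.53
tcp_pos: [0.4902, -0.2933, 0.0779]
orientation: [[0.999, 0.041, -0.0], [0.041, -0.999, 0.0], [-0.0, -0.0, -1.0]]
force: [-0.1, 0.6, -3.0]
width: 0.0117
grasp_force: 30.0
```

Call:
apply_moves --plan '[[[0,0,0],[0,0,1],0],[[0,0,0],[0,0,1],0],[[0,0,0],[0,0,0],0],[[0,0,0],[0,0,0],0]]'

```text
clock: 26.87
tcp_pos: [0.4903, -0.2933, 0.076]
orientation: [[0.999, 0.041, 0.0], [0.041, -0.999, -0.0], [0.0, 0.0, -1.0]]
force: [0.6, -0.6, -1.0]
width: 0.0118
grasp_force: 30.0
```

Plug is down and its weight is off the gripper. Now I'll bring the collar down onto it.

Call:
apply_moves --plan '[[[0,0,0],[0,0,0.7],0],[[0,0,0],[0,0,0.7],0],[[0,0,0],[0,0,0],0],[[0,0,0],[0,0,0],0]]'

```text
clock: 27.2
tcp_pos: [0.4902, -0.2933, 0.0745]
orientation: [[0.999, 0.041, -0.0], [0.041, -0.999, 0.0], [-0.0, -0.0, -1.0]]
force: [0.2, 0.1, -2.1]
width: 0.0117
grasp_force: 30.0
```

Call:
apply_moves --plan '[[[0,0,0],[0,0,0.6],0],[[0,0,0],[0,0,0.5],0],[[0,0,0],[0,0,0],0],[[0,0,0],[0,0,0],0]]'

```text
clock: 27.53
tcp_pos: [0.4903, -0.2933, 0.0736]
orientation: [[0.999, 0.041, 0.0], [0.041, -0.999, -0.0], [0.0, 0.0, -1.0]]
force: [-0.4, 0.7, 0.6]
width: 0.012
grasp_force: 30.0
```

Call:
apply_moves --plan '[[[0,0,0],[0,0,0.3],0],[[0,0,0],[0,0,0],0],[[0,0,0],[0,0,0],0]]'

```text
clock: 27.78
tcp_pos: [0.4903, -0.2934, 0.0736]
orientation: [[0.999, 0.041, 0.0], [0.041, -0.999, -0.0], [0.0, 0.0, -1.0]]
force: [-1.1, 0.2, 6.1]
width: 0.0116
grasp_force: 30.0
```

Call:
apply_moves --plan '[[[0,0,0],[0,0,0],14],[[0,0,0],[0,0,0],18],[[0,0,0],[0,0,0],25],[[0,0,0],[0,0,0],40],[[0,0,0],[0,0,0],60],[[0,0,0],[0,0,0],60],[[0,0,0],[0,0,0],60],[[0,0,0],[0,0,0],60],[[0,0,0],[0,0,0],60]]'

```text
clock: 28.53
tcp_pos: [0.4902, -0.2933, 0.0731]
orientation: [[0.999, 0.041, -0.0], [0.041, -0.999, 0.0], [-0.0, -0.0, -1.0]]
force: [0.1, 0.2, 0.2]
width: 0.0581
grasp_force: 0.0
```

Call:
apply_moves --plan '[[[0,0,0],[0,0,-8],60],[[0,0,0],[0,0,-15],60],[[0,0,0],[0,0,-20],60],[[0,0,0],[0,0,-20],60],[[0,0,0],[0,0,-20],60],[[0,0,0],[0,0,-20],60],[[0,0,0],[0,0,-15],60],[[0,0,0],[0,0,0],60],[[0,0,0],[0,0,0],60]]'

```text
clock: 29.28
tcp_pos: [0.4904, -0.2934, 0.1916]
orientation: [[0.999, 0.041, 0.001], [0.041, -0.999, -0.001], [0.001, 0.001, -1.0]]
force: [0.3, -0.2, -0.7]
width: 0.06
grasp_force: 0.0
```

```bash
python3 - <<'E'
from h import *
np.set_printoptions(precision=4,suppress=True)
s,d=wrist();print(s["clock"],s["tcp_pos"],s["force"],s["width"])
p=np.array([.4903,-.2933,.004]);T=np.linalg.inv(d["cam_to_world"])
P=np.array([p+[0,0,z] for z in(.054,.0625,.1275)]);print(cv2.projectPoints(P,cv2.Rodrigues(T[:3,:3])[0],T[:3,3],d["camera_matrix"],d["distortion"])[0][:,0])
g=cv2.cvtColor(d["img"],7)
for v in range(140,240,7):print(v,g[v,276:360:3].tolist())
E
```

```text
29.2833 [ 0.4904 -0.2934  0.1916] [ 0.3229 -0.2017 -0.6521] 0.06003386640431636
[[316.8411 188.2371]
 [316.8368 189.8607]
 [316.7955 205.5762]]
140 [117, 118, 116, 121, 117, 116, 120, 118, 120, 118, 122, 118, 123, 117, 124, 121, 122, 117, 121, 127, 122, 123, 123, 124, 122, 119, 120, 118]
147 [116, 116, 119, 118, 118, 117, 119, 115, 118, 122, 121, 121, 160, 185, 228, 131, 118, 120, 169, 226, 225, 223, 224, 219, 137, 119, 120, 120]
154 [117, 116, 117, 117, 117, 120, 118, 119, 119, 118, 119, 118, 121, 117, 122, 119, 121, 120, 120, 132, 136, 136, 198, 119, 119, 119, 119, 118]
161 [116, 117, 117, 116, 121, 116, 120, 118, 121, 113, 113, 114, 116, 116, 117, 119, 121, 117, 123, 120, 120, 121, 121, 121, 118, 118, 120, 117]
168 [117, 116, 120, 115, 117, 116, 119, 119, 146, 152, 149, 199, 251, 231, 121, 124, 124, 119, 120, 115, 112, 121, 120, 119, 119, 119, 127, 223]
175 [115, 118, 114, 119, 116, 118, 117, 116, 147, 156, 153, 151, 63, 79, 73, 62, 128, 220, 251, 251, 251, 138, 120, 119, 121, 189, 226, 223]
182 [115, 116, 115, 113, 120, 115, 121, 124, 152, 153, 152, 147, 47, 51, 47, 48, 133, 211,
[... 448 characters left out ...]
 226, 225, 224, 224, 223]
210 [116, 116, 113, 115, 115, 117, 117, 118, 115, 116, 117, 116, 53, 76, 80, 65, 228, 231, 230, 229, 228, 229, 228, 226, 225, 226, 222, 223]
217 [116, 115, 115, 116, 114, 117, 114, 117, 118, 119, 124, 229, 58, 53, 50, 43, 226, 230, 229, 229, 229, 227, 226, 226, 225, 224, 224, 222]
224 [101, 89, 90, 90, 90, 90, 104, 113, 115, 115, 133, 215, 60, 48, 48, 47, 225, 229, 227, 228, 228, 226, 227, 224, 226, 223, 223, 214]
231 [45, 43, 43, 45, 47, 51, 81, 102, 115, 171, 138, 103, 51, 49, 46, 48, 104, 115, 117, 118, 133, 137, 222, 224, 224, 221, 221, 96]
238 [45, 42, 43, 42, 45, 46, 48, 63, 64, 64, 62, 66, 67, 65, 70, 85, 125, 179, 209, 180, 142, 109, 95, 93, 91, 95, 96, 174]
```

```bash
python3 -c "
from station import robot
print(robot.job_done())"
```

```text
the job is handed in; nothing more can be done
None
```

The plug was drawn straight up out of its well and now stands upright in the grey tray, with the puller still in it and let go gently; the job was handed in at about 29 s, with the arm clear and no judging result shown.

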